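# Put the measuring gear back in its trays

## Robot

A 6-joint arm with a two-finger parallel gripper is mounted at the origin on the work surface. World frame = base frame: x ahead of the robot, y to its left, z up, the work surface at z = 0. Lengths are in m, angles in rad, forces in N, time in s.
With the tool pointing down it reaches from about 0.275 to 0.725 m from the base axis. Payload 5.6 kg.
Tool frame: the origin (TCP) lies at the very end of the fingers, on their centre line; the grasp point (between the pads) lies 19 mm behind it; x points along the fingers, z is the direction in which the jaws open and shut, and the axes are right-handed (so a half turn about x gives the same grasp; the last joint's range is limited). The gripper opens to 85 mm and grips with 20 to 120 N. Pads are 22 mm wide; open, the fingers measure 114 mm over their backs; the gripper's body (76 mm by 85 mm) begins 54 mm behind the grasp point. The pads swing forward as they close: fully open they stand 13 mm farther back than shut.
Start: joints at [1.565, 0.255, 0.108, 0, -1.424, -0.285], TCP at [0.158, 0.527, 0.231] pointing down, gripper open.
Joint ranges: [-2.95, 2.95], [-1.21, 1.97], [-1.09, 1.5], [-2.87, 1.71], [-2.94, -0.07], [-3.05, 3.05]. Speed limits (rad/s): [2.57, 2.57, 3.14, 3.14, 3.14, 3.14].

## Interface

Orientations are given as a 3x3 rotation matrix whose columns are the frame's x, y, z axes.
In Python, from rig import sensors, read_camera, get_calibration, robot, look_for, outline_of gives the robot as it stands.
- The arm moves only by the tool move_arm, never from a script. Its arguments are lists of equal length, an entry for each row: "delta_pos": the shift along the tool's x, y, z in cm, a list of three; "rot": the turn, a rotation vector about the tool's x, y, z in rad, a list of three; "gripper": the opening in per cent of the stroke, from 0 (shut) to 100 (fully open). In form: {"delta_pos": [[tx, ty, tz], ...], "rot": [[rx, ry, rz], ...], "gripper": [gripper, ...]}. A call has 1 to 12 rows; each row is the pose to reach, as a shift and turn from the pose commanded when the call began, along the tool's axes at that moment; what a row does not reach only later rows make up. A row lasts 1/12 s, in which the tool goes at most 41.7 mm and 7.16 degrees, less where a joint would pass 70% of its speed; a pose out of reach is approached as far as the arm can. A call with a gripper value outside its range is refused whole. The fingers move at their own pace and stop on an object; "newtons" is the grip in N (left out, the last holds). Time passes only in rows, so rows that repeat a pose let the fingers close. It gives the time, the measured TCP pose, the force and the opening at its end, in the units of the state.
- sensors.state(): the state, without advancing time (a new reading comes with each control period).
- read_camera(name): name is "scene" or "top"; returns the picture (400x640x3 uint8, blue, green, red); there is no depth.
- get_calibration(name): a dict with "camera_matrix" (3x3 intrinsics, pixels), "xyz" and "rotation" of the camera in the world. Camera axes: x right, y down, z forward; pixel columns grow to the right and rows downward; lengths in m; the calibration is good to about 2 mm. A picture is of the moment at which its call begins. get_calibration takes no time and is no camera call.
- robot.job_done(): hands the job in, once; it reports no verdict.
Trained networks look in the newest picture that a camera, given by its name, has taken for a name from the list of things; names that differ only in an ending like _2 or _b are one class to them, and where a whole thing is asked for, a point or a joint stands for the part that bears it (a point fixed in the world has none). Each returns a list of dicts, best first, with "p" (0 to 1); they miss things now and then, are a little off and sometimes report something else, mostly with a low value. They report only what shows in the picture. A call takes as long as a camera call. They do not tell look-alikes from the thing itself.
- look_for(query, camera): "xy" ([column, row] in pixels, amid what is visible of it).
- outline_of(query, camera): "mask" (400x640 bool, what is visible of it) and "xy" ([column, row] in pixels, amid what is visible of it).
The state is a dict: "time_s": time; "q": joint angles; "qvel": joint speeds; "effort": joint torques, N m; "ee_pos": TCP position; "tcp_rot": TCP orientation; "ft_force": force on the tool from outside, world axes, zero at the start; "ft_torque": the same for the moment, N m; "gripper_width": opening from 0.0 (shut) to 1.0 (fully open).
Only numpy, scipy, OpenCV 4.12 (cv2) and the standard library are available. Lean on these libraries where they do the work, as an engineer would, in place of code of your own. Each camera call takes 0.05 s, during which the arm holds its last target. There are 200 camera calls.

## Task

Put the feed shop's measuring gear back: lift the small cup out of the large one, then stand each of the three cups upright in the square tray of its own size and lay the scoop flat in the oblong tray, everything resting on its tray's floor. Leave the jar and the bell where they are.

Things in the scene. Friction and masses are not known exactly. Their poses are not given: they have to be found in the camera images.
- large_cup: Largest (widest and lowest) plain steel measuring cup, round, nearly straight-sided and open at the top: outside diameter 68 mm, height 50 mm, wall 3 mm, floor 4 mm thick, about 110 g; origin at the centre of its underside, z up its axis. At the start the small cup stands inside it on its floor.
- medium_cup: Middle-sized plain steel measuring cup, round, nearly straight-sided and open at the top: outside diameter 52 mm, height 66 mm, wall 3 mm, floor 4 mm thick, about 90 g; origin at the centre of its underside, z up its axis.
- small_cup: Smallest (narrowest and tallest) plain steel measuring cup, round, nearly straight-sided and open at the top: outside diameter 38 mm, height 80 mm, wall 3 mm, floor 4 mm thick, about 60 g; origin at the centre of its underside, z up its axis. At the start it stands loosely inside the large cup, on that cup's floor, and sticks up 34 mm above its rim.
- scoop: Aluminium feed scoop lying flat, 140 x 50 mm, 90 g; origin on its underside at mid length and width; x from handle to bowl, z up. Bowl: open box, x = +10 to +70 mm, 34 mm high. Black bar handle: x = -70 to +10 mm, 18 mm wide (y), its bar 10 to 26 mm above the underside (a foot under its far end); grip it around x = -17 mm. Balance point near x = +14 mm.
- large_tray: Largest square light-wood tray for the large cup, fixed to the counter: 92 x 92 mm inside, 104 x 104 mm outside, walls 6 mm thick, 16 mm high in all, its floor 6 mm above the counter; origin at the centre of its underside, x and y along its sides.
- medium_tray: Middle-sized square light-wood tray for the medium cup, fixed to the counter: 76 x 76 mm inside, 88 x 88 mm outside, walls 6 mm thick, 16 mm high in all, its floor 6 mm above the counter; origin at the centre of its underside, x and y along its sides.
- small_tray: Smallest square light-wood tray for the small cup, fixed to the counter: 60 x 60 mm inside, 72 x 72 mm outside, walls 6 mm thick, 16 mm high in all, its floor 6 mm above the counter; origin at the centre of its underside, x and y along its sides.
- scoop_tray: Oblong light-wood tray for the scoop, fixed to the counter: 164 mm (its x) by 74 mm (its y) inside, 176 x 86 mm outside, walls 6 mm thick, 16 mm high in all, its floor 6 mm above the counter; origin at the centre of its underside. The scoop fits lengthwise, either way round.
- jar: Small closed glass jar, 44 mm across, 62 mm high, standing on the counter among the things; leave it alone. Origin at the centre of its underside.
- bell: Brass counter bell, 60 mm across at the foot, 46 mm high, standing on the counter among the things; leave it alone. Origin at the centre of its underside.
Not all that is in view belongs to the job. Leave any green look-alike of the large_cup alone.

How it is judged:
By the outcome, as a careful person would: the job done as asked, in the order asked, and still so for the second after the job is handed in, with the robot touching nothing.
It also fails if it takes over 115 s, if anything falls off the work surface, if the arm or the gripper's body presses on something with over 40 N, if the wrist force passes 120 N, or if a joint passes its speed limit or range.

## Working session

There is one attempt and no reset: what is moved stays moved. The work goes in short steps, Python scripts to look and compute and a tool call to move; the robot and the scene stay as the last step left them, time stands still between calls to the robot, and variables do not carry over. Pictures are saved under pics/ and viewed, about 12 in all and at most 16, crops included, and the job is handed in when it is done.

Besides the shell and the picture viewer there is one more tool, called after "Request:" as name(argument=value, ...), one argument or row to a line, values as JSON. move_arm: Moves the arm, as the interface text tells. Its arguments: {"type":"object","properties":{"delta_pos":{"type":"array"},"rot":{"type":"array"},"gripper":{"type":"array"},"newtons":{"type":"number"}},"required":["delta_pos","rot","gripper"]}

```bash
ls; mkdir -p pics; python3 - <<'E'
from rig import *
import cv2,numpy as np
for c in ("scene","top"):
    im=read_camera(c); cv2.imwrite(f"pics/{c}0.png",im)
    k=get_calibration(c); print(c,np.round(k["camera_matrix"],1).tolist(),np.round(k["xyz"],3),np.round(k["rotation"],3).tolist())
    for n in "large_cup medium_cup small_cup scoop large_tray medium_tray small_tray scoop_tray jar bell".split():
        print(n,[(np.round(d["xy"]).tolist(),round(d["p"],2)) for d in look_for(n,c)])
s=sensors.state();print(s["time_s"],s["ee_pos"],np.round(s["tcp_rot"],3).tolist(),s["ft_force"])
E
```

```text
pics
scene [[472.5, 0.0, 316.2], [0.0, 472.5, 204.8], [0.0, 0.0, 1.0]] [1.132 0.228 0.804] [[-0.344, 0.706, -0.619], [0.939, 0.255, -0.232], [-0.006, -0.661, -0.75]]
large_cup [([325.0, 196.0], 0.76), ([297.0, 160.0], 0.59)]
medium_cup [([439.0, 210.0], 0.71)]
small_cup [([329.0, 184.0], 0.85), ([384.0, 213.0], 0.72)]
scoop [([243.0, 166.0], 0.96)]
large_tray [([193.0, 243.0], 0.97)]
medium_tray [([264.0, 261.0], 0.72)]
small_tray [([331.0, 281.0], 0.9), ([385.0, 211.0], 0.24)]
scoop_tray [([407.0, 312.0], 0.84)]
jar [([272.0, 182.0], 0.81), ([327.0, 200.0], 0.38)]
bell [([385.0, 212.0], 0.86)]
top [[370.5, 0.0, 320.0], [0.0, 370.5, 197.5], [0.0, 0.0, 1.0]] [0.417 0.016 0.704] [[-0.028, -0.987, 0.157], [-1.0, 0.026, -0.017], [0.012, -0.157, -0.987]]
large_cup [([326.0, 246.0], 0.82), ([384.0, 285.0], 0.57)]
medium_cup [([188.0, 257.0], 0.56)]
small_cup [([325.0, 232.0], 0.83)]
scoop []
large_tray [([434.0, 134.0], 0.7)]
medium_tray [([351.0, 131.0], 0.58)]
small_tray [([284.0, 137.0], 0.96)]
scoop_tray [([199.0, 134.0], 0.7)]
jar [([394.0, 224.0], 0.82)]
bell [([255.0, 248.0], 0.92)]
1.1 [0.15767035 0.5269141  0.2312731 ] [[-0.0, 0.958, -0.287], [-0.0, -0.287, -0.958], [-1.0, 0.0, 0.0]] [-0.96406257 -0.810401   -0.12041112]
```

View pics/scene0.png

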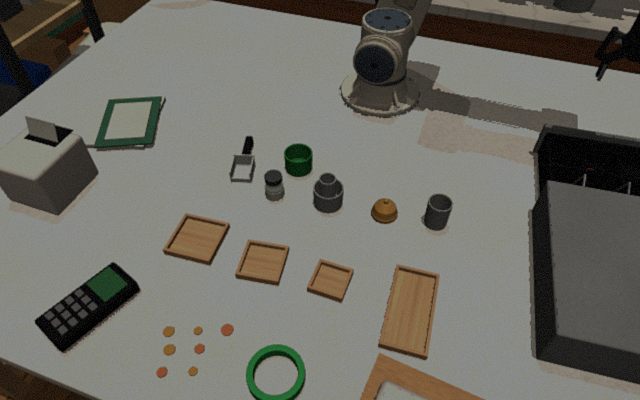

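View pics/top0.png

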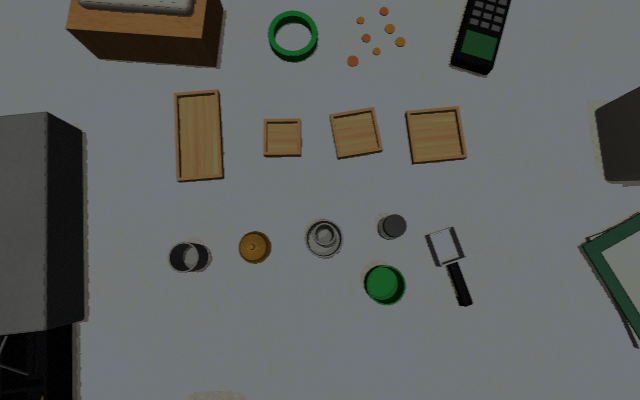

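Top view: the large cup with the small cup in it is at (324,239), medium cup at (189,257), bell at (255,247), jar at (392,227). The green look-alike is at (384,285), and the scoop runs from (445,245) to (460,290). Trays, left to right: scoop (199,136), small (283,138), medium (357,133), large (436,135).

Could be taken for the large cup: the steel nest at top (324,239) / scene (328,196), or the green cup at top (384,285) / scene (298,160). I choose the steel one. For the small cup: the one inside the nest, or the bell (scene 384,212), which gave a false hit. For the medium cup: only top (189,257).

```bash
cat > h.py <<'E'
from rig import *
import cv2, numpy as np
from scipy.optimize import minimize
S=4
def cyl(r,h,z=0):
    a=np.linspace(0,2*np.pi,48,endpoint=False)
    return np.vstack([np.c_[r*np.cos(a),r*np.sin(a),0*a+zz] for zz in (z,z+h)])
def box(x0,x1,y0,y1,z0,z1):
    return np.array([[x,y,z] for x in(x0,x1) for y in(y0,y1) for z in(z0,z1)],float)
def sq(a,b): return [box(-a/2,a/2,-b/2,b/2,0,.016)]
M=dict(large_cup=[cyl(.034,.05)],small_cup=[cyl(.019,.08)],medium_cup=[cyl(.026,.066)],
 scoop=[box(.01,.07,-.025,.025,0,.034),box(-.07,.01,-.009,.009,.01,.026)],
 large_tray=sq(.104,.104),medium_tray=sq(.088,.088),small_tray=sq(.072,.072),scoop_tray=sq(.176,.086),
 jar=[cyl(.022,.062)],bell=[cyl(.03,.02)],nest=[cyl(.034,.05),cyl(.019,.08,.004)])
def proj(P,c):
    k=get_calibration(c); q=(P-np.array(k["xyz"]))@np.array(k["rotation"]); u=q@np.array(k["camera_matrix"]).T
    return u[:,:2]/u[:,2:]
def ray(px,c,z):
    k=get_calibration(c); d=np.array(k["rotation"])@np.linalg.inv(k["camera_matrix"])@np.array([px[0],px[1],1.]); o=np.array(k["xyz"])
    return (o+d*(z-o[2])/d[2])[:2]
def render(parts,c,p,z0):
    m=np.zeros((400*S,640*S),np.uint8); co,s=np.cos(p[2]),np.sin(p[2])
    for P in parts:
        W=P@np.array([[co,s,0],[-s,co,0],[0,0,1]])+[p[0],p[1],z0]
        h=cv2.convexHull((proj(W,c)*S+S/2).astype(np.float32)).round().astype(np.int32)
        cv2.fillConvexPoly(m,h,1)
    return m
def fit(name,masks,p0,z0=0,yaw=True):
    big={c:cv2.resize(m.astype(np.uint8),None,fx=S,fy=S,interpolation=cv2.INTER_LINEAR) for c,m in masks.items()}
    def cost(v):
        p=[v[0]/100,v[1]/100,v[2] if yaw else 0]; t=0
        for c,m in big.items():
            r=render(M[name],c,p,z0); t+=1-(r&m).sum()/max(1,(r|m).sum())
        return t/len(big)
    v0=[p0[0]*100,p0[1]*100]+([p0[2]] if yaw else [])
    best=None
    for st in (1,-.5):
        sx=np.array([v0]+[np.array(v0)+st*np.eye(len(v0))[i]*(.3 if i==2 else 1) for i in range(len(v0))])
        r=minimize(cost,v0,method="Nelder-Mead",options=dict(initial_simplex=sx,xatol=.005,fatol=1e-4,maxiter=150))
        if best is None or r.fun<best.fun: best=r
        v0=r.x
    return best.x[:2]/100,(best.x[2] if yaw else 0),1-best.fun
E
cat > m.py <<'E'
from h import *
ms={}
for c in("scene","top"):
    read_camera(c)
    for n in "large_cup medium_cup small_cup scoop large_tray medium_tray small_tray scoop_tray jar bell".split():
        ms[n,c]=[(d["mask"],d["xy"],d["p"]) for d in outline_of(n,c)]
want={"large_cup":(325,240),"small_cup":(325,235),"medium_cup":(189,257),"scoop":(448,255),"large_tray":(436,135),"medium_tray":(356,133),"small_tray":(283,138),"scoop_tray":(199,136),"jar":(392,227),"bell":(255,247)}
nm={}
for n in want:
    mk={}; xy0=ray(want[n],"top",.02)
    for c in("scene","top"):
        u=proj(np.array([[*xy0,.02]]),c)[0]
        L=[t for t in ms[n,c] if np.hypot(*(np.array(t[1])-u))<25]
        if L: mk[c]=L[0][0]
    yaw=n=="scoop" or "tray" in n
    y0={"scoop":1.2*0+.4,"scoop_tray":0,"medium_tray":.1}.get(n,0)
    if n in("large_cup","small_cup"):
        nm[n]=mk;continue
    for cs in [list(mk)]+([[c] for c in mk] if len(mk)>1 else []):
        print(n,cs,[np.round(v,4) for v in fit(n,{c:mk[c] for c in cs},(*xy0,y0),yaw=yaw)])
mk={c:nm["large_cup"][c]|nm["small_cup"][c] for c in("scene","top") if c in nm["large_cup"] and c in nm["small_cup"]}
for cs in [list(mk)]+[[c] for c in mk]:
    print("nest",cs,[np.round(v,4) for v in fit("nest",{c:mk[c] for c in cs},(*ray((324,240),"top",.03),0),yaw=False)])
for c in("scene","top"):
    if c in nm["small_cup"]: print("small",c,[np.round(v,4) for v in fit("small_cup",{c:nm["small_cup"][c]},(*ray((324,235),"top",.08),0),z0=.004,yaw=False)])
E
python3 m.py; python3 - <<'E'
import cv2,numpy as np
a=cv2.imread("pics/top0.png")[195:315,160:480];b=cv2.imread("pics/scene0.png")[130:240,225:465]
a=cv2.resize(a,(800,300),interpolation=cv2.INTER_CUBIC);b=cv2.resize(b,(654,300),interpolation=cv2.INTER_CUBIC)
b=np.hstack([b,np.zeros((300,146,3),np.uint8)])
cv2.imwrite("pics/crop1.png",np.clip(np.vstack([a,b])*1.4,0,255).astype(np.uint8))
E
```

```text
medium_cup ['scene', 'top'] [array([0.4253, 0.2402]), np.int64(0), np.float64(0.9268)]
medium_cup ['scene'] [array([0.4257, 0.2403]), np.int64(0), np.float64(0.9642)]
medium_cup ['top'] [array([0.4239, 0.2407]), np.int64(0), np.float64(0.896)]
scoop ['scene', 'top'] [array([ 0.3915, -0.2345]), np.float64(0.2804), np.float64(0.9169)]
scoop ['scene'] [array([ 0.3927, -0.2338]), np.float64(0.2824), np.float64(0.9318)]
scoop ['top'] [array([ 0.391, -0.235]), np.float64(0.28), np.float64(0.9194)]
large_tray ['scene', 'top'] [array([ 0.6473, -0.2245]), np.float64(0.0706), np.float64(0.9666)]
large_tray ['scene'] [array([ 0.6476, -0.2242]), np.float64(0.0805), np.float64(0.9703)]
large_tray ['top'] [array([ 0.647 , -0.2254]), np.float64(0.0749), np.float64(0.9712)]
medium_tray ['scene', 'top'] [array([ 0.6553, -0.069 ]), np.float64(0.152), np.float64(0.9676)]
medium_tray ['scene'] [array([ 0.6558, -0.0679]), np.float64(0.1475), np.float64(0.9746)]
medium_tray ['top'] [array([ 0.6547, -0.0694]), np.float64(0.1512), np.float64(0.9718)]
small_tray ['scene', 'top'] [array([0.6487, 0.0745]), np.
[... 442 characters left out ...]
,options=dict(initial_simplex=sx,xatol=.005,fatol=1e-4,maxiter=150))
    res = _minimize_neldermead(fun, x0, args, callback, bounds=bounds,
                               **options)
    fxc = func(xc)
    fx = function(np.copy(x), *(wrapper_args + args))
  File "h.py", line 33, in cost
    r=render(M[name],c,p,z0); t+=1-(r&m).sum()/max(1,(r|m).sum())
  File "h.py", line 25, in render
    h=cv2.convexHull((proj(W,c)*S+S/2).astype(np.float32)).round().astype(np.int32)
                      ~~~~^^^^^
  File "h.py", line 16, in proj
    k=get_calibration(c); q=(P-np.array(k["xyz"]))@np.array(k["rotation"]); u=q@np.array(k["camera_matrix"]).T
ValueError: time passes only in moves, steps and waits
```

View pics/crop1.png

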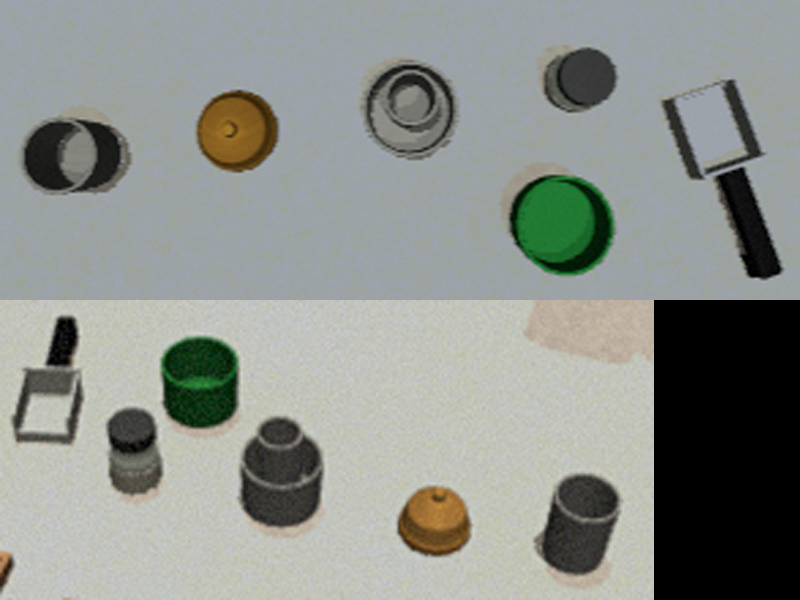

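The crop confirms the steel nest (the small cup sits toward its upper-left in the top view), the green cup next to it, the scoop with its bowl away from the base, and the medium cup upright.

```bash
sed -i 's/^S=4/S=4\nimport functools\nget_calibration=functools.cache(get_calibration)/' h.py; sed -i '/^for n in want:/a\    if n in("medium_cup","scoop","large_tray","medium_tray"): continue' m.py; python3 m.py; python3 -c "
from rig import *
print(sensors.state()['time_s'])"
```

```text
small_tray ['scene', 'top'] [array([0.6486, 0.0746]), np.float64(-0.0309), np.float64(0.9481)]
small_tray ['scene'] [array([0.6502, 0.0759]), np.float64(0.0031), np.float64(0.9442)]
small_tray ['top'] [array([0.6483, 0.074 ]), np.float64(-0.0171), np.float64(0.9834)]
scoop_tray ['scene', 'top'] [array([0.6584, 0.2367]), np.float64(0.0626), np.float64(0.9697)]
scoop_tray ['scene'] [array([0.6595, 0.2368]), np.float64(0.0589), np.float64(0.9811)]
scoop_tray ['top'] [array([0.6572, 0.237 ]), np.float64(0.0741), np.float64(0.9694)]
jar ['scene', 'top'] [array([ 0.4673, -0.1234]), np.int64(0), np.float64(0.8602)]
jar ['scene'] [array([ 0.4673, -0.1238]), np.int64(0), np.float64(0.8727)]
jar ['top'] [array([ 0.4665, -0.1215]), np.int64(0), np.float64(0.8525)]
bell ['scene', 'top'] [array([0.4389, 0.1286]), np.int64(0), np.float64(0.8618)]
bell ['scene'] [array([0.44, 0.13]), np.int64(0), np.float64(0.8178)]
bell ['top'] [array([0.4379, 0.1272]), np.int64(0), np.float64(0.9176)]
nest ['scene', 'top'] [array([ 4.483e-01, -2.000e-04]), np.int64(0), np.float64(0.9015)]
nest ['scene'] [array([ 0.4488, -0.001 ]), np.int64(0), np.float64(0.8478)]
nest ['top'] [array([0.4488, 0.    ]), np.int64(0), np.float64(0.9588)]
small scene [array([ 0.4465, -0.0031]), np.int64(0), np.float64(0.7044)]
small top [array([0.455 , 0.0008]), np.int64(0), np.float64(0.9349)]
3.3
```

```bash
cat > p.py <<'E'
import sys
from h import *
def plan(*targets):
    s=sensors.state(); R=np.array(s["tcp_rot"]); p=np.array(s["ee_pos"])
    ph=np.arctan2(R[1,2],R[0,2])
    print("t",round(s["time_s"],2),"tcp",np.round(p,4),"phi",round(ph,3),"w",round(s["gripper_width"],3),"F",np.round(s["ft_force"],1),"q",np.round(s["q"],2))
    for t in targets:
        d=R.T@(np.array(t[:3])-p)*100; r=0 if len(t)<4 else -((t[3]-ph+np.pi)%(2*np.pi)-np.pi)
        print(t,"delta",np.round(d,2),"rotx",round(r,3),"rows",round(np.linalg.norm(d)/4.17,1))
if __name__=="__main__": plan(*[tuple(map(float,a.split(","))) for a in sys.argv[1:]])
E
python3 -c "
from h import *
print(ray((327.7,178),'scene',.084),ray((324,233.8),'top',.084), ray((384,285),'top',.02))"
python3 p.py .453,0,.16 .453,0,.057
```

```text
[0.45815864 0.00213695] [0.45417365 0.00069298] [ 0.36287064 -0.1064161 ]
t 3.3 tcp [0.1576 0.5269 0.2313] phi -1.862 w 0.998 F [-0.9 -0.4 -0. ] q [ 1.56  0.26  0.11 -0.   -1.42 -0.28]
(0.453, 0.0, 0.16) delta [ 7.13 43.4  42.01] rotx 0 rows 14.6
(0.453, 0.0, 0.057) delta [17.43 43.4  42.01] rotx 0 rows 15.1
```

Request:
move_arm(
  delta_pos=[
    [7.1,43.6,41.8],
    [7.1,43.6,41.8],
    [7.1,43.6,41.8],
    [7.1,43.6,41.8],
    [7.1,43.6,41.8],
    [7.1,43.6,41.8],
    [7.1,43.6,41.8],
    [7.1,43.6,41.8],
    [7.1,43.6,41.8],
    [7.1,43.6,41.8],
    [7.1,43.6,41.8],
    [7.1,43.6,41.8],
  ],
  rot=[
    [0,0,0],
    [0,0,0],
    [0,0,0],
    [0,0,0],
    [0,0,0],
    [0,0,0],
    [0,0,0],
    [0,0,0],
    [0,0,0],
    [0,0,0],
    [0,0,0],
    [0,0,0],
  ],
  gripper=[100,100,100,100,100,100,100,100,100,100,100,100],
  newtons=40,
)

```text
time_s: 4.3
ee_pos: [0.4032, 0.093, 0.1732]
tcp_rot: [[0.001, 0.958, -0.286], [0.001, -0.286, -0.958], [-1.0, 0.001, -0.001]]
ft_force: [0.8, 1.1, 0.1]
gripper_width: 0.996
```

```bash
python3 p.py .4555,.001,.16 .4555,.001,.057
```

```text
t 4.3 tcp [0.4032 0.093  0.1732] phi -1.861 w 0.996 F [0.8 1.1 0.1] q [ 0.61  0.01 -0.33  0.   -1.23  0.67]
(0.4555, 0.001, 0.16) delta [1.32 7.65 7.32] rotx 0 rows 2.6
(0.4555, 0.001, 0.057) delta [11.62  7.64  7.33] rotx 0 rows 3.8
```

Request:
move_arm(
  delta_pos=[
    [1.3,7.6,7.3],
    [1.3,7.6,7.3],
    [1.3,7.6,7.3],
    [1.3,7.6,7.3],
    [1.3,7.6,7.3],
  ],
  rot=[
    [0,0,0],
    [0,0,0],
    [0,0,0],
    [0,0,0],
    [0,0,0],
  ],
  gripper=[100,100,100,100,100],
)

```text
time_s: 4.72
ee_pos: [0.4546, 0.002, 0.1595]
tcp_rot: [[-0.001, 0.957, -0.29], [-0.0, -0.29, -0.957], [-1.0, -0.001, 0.001]]
ft_force: [0.4, 0.8, -0.2]
gripper_width: 0.996
```

```bash
python3 p.py .4555,.001,.057; python3 -c "
from h import *
a=read_camera('top')[190:290,270:390];b=read_camera('scene')[110:230,270:400]
cv2.imwrite('pics/c2.png',np.hstack([cv2.resize(a,(400,333)),cv2.resize(b,(361,333))]))"
```

```text
t 4.72 tcp [0.4546 0.002  0.1595] phi -1.865 w 0.996 F [ 0.4  0.8 -0.2] q [ 0.35  0.1  -0.26 -0.   -1.2   0.93]
(0.4555, 0.001, 0.057) delta [10.25  0.13  0.07] rotx 0 rows 2.5
```

View pics/c2.png

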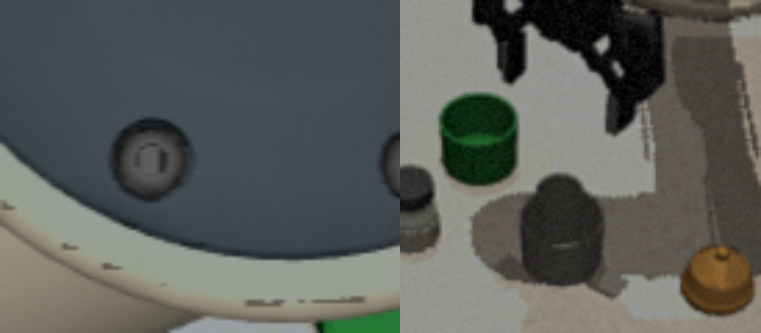

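The crop shows the gripper above the nest; the arm hides it from the top camera. Fingers straddle the cup at about (560,190) in the crop. Descending.

Request:
move_arm(
  delta_pos=[
    [4,0.1,0],
    [7,0.1,0],
    [9.5,0.1,0],
    [10.2,0.1,0],
    [10.2,0.1,0],
    [10.2,0.1,0],
    [10.2,0.1,0],
    [10.2,0.1,0],
    [10.2,0.1,0],
    [10.2,0.1,0],
    [10.2,0.1,0],
    [10.2,0.1,0],
  ],
  rot=[
    [0,0,0],
    [0,0,0],
    [0,0,0],
    [0,0,0],
    [0,0,0],
    [0,0,0],
    [0,0,0],
    [0,0,0],
    [0,0,0],
    [0,0,0],
    [0,0,0],
    [0,0,0],
  ],
  gripper=[100,100,100,100,100,20,20,20,20,20,20,20],
)

```text
time_s: 5.82
ee_pos: [0.4565, 0.003, 0.0593]
tcp_rot: [[0.003, 0.958, -0.286], [0.0, -0.286, -0.958], [-1.0, 0.003, -0.001]]
ft_force: [-1.0, -0.1, 5.8]
gripper_width: 0.429
```

Request:
move_arm(
  delta_pos=[
    [-1,0,0],
    [-3,0,0],
    [-6,0,0],
    [-10,0,0],
    [-11,0,0],
    [-11,0,0],
  ],
  rot=[
    [0,0,0],
    [0,0,0],
    [0,0,0],
    [0,0,0],
    [0,0,0],
    [0,0,0],
  ],
  gripper=[20,20,20,20,20,20],
)

```text
time_s: 6.32
ee_pos: [0.4576, 0.0033, 0.172]
tcp_rot: [[0.008, 0.958, -0.287], [0.002, -0.287, -0.958], [-1.0, 0.007, -0.004]]
ft_force: [0.5, 0.5, -0.7]
gripper_width: 0.426
```

```bash
python3 p.py .649,.075,.165 .649,.075,.062; python3 -c "
from h import *
b=read_camera('scene')[90:310,240:420]
cv2.imwrite('pics/c3.png',cv2.resize(b,(450,550)))"
```

```text
t 6.32 tcp [0.4576 0.0033 0.172 ] phi -1.861 w 0.426 F [ 0.5  0.5 -0.7] q [ 0.35  0.1  -0.24  0.   -1.23  0.93]
(0.649, 0.075, 0.165) delta [  0.86  16.27 -12.35] rotx 0 rows 4.9
(0.649, 0.075, 0.062) delta [ 11.16  16.2  -12.31] rotx 0 rows 5.6
```

View pics/c3.png

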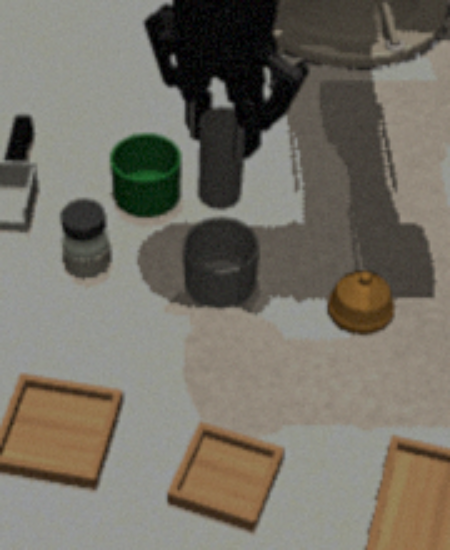

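The small cup is held upright and clear of the large cup, which stayed in place at crop (221,262). Moving above the small tray.

Request:
move_arm(
  delta_pos=[
    [0.9,16.2,-12.3],
    [0.9,16.2,-12.3],
    [0.9,16.2,-12.3],
    [0.9,16.2,-12.3],
    [0.9,16.2,-12.3],
    [0.9,16.2,-12.3],
    [6,16.2,-12.3],
    [9,16.2,-12.3],
    [9,16.2,-12.3],
    [9,16.2,-12.3],
  ],
  rot=[
    [0,0,0],
    [0,0,0],
    [0,0,0],
    [0,0,0],
    [0,0,0],
    [0,0,0],
    [0,0,0],
    [0,0,0],
    [0,0,0],
    [0,0,0],
  ],
  gripper=[20,20,20,20,20,20,20,20,20,20],
)

```text
time_s: 7.2
ee_pos: [0.6436, 0.0734, 0.0751]
tcp_rot: [[-0.007, 0.958, -0.287], [-0.003, -0.287, -0.958], [-1.0, -0.006, 0.005]]
ft_force: [0.4, 0.2, 0.8]
gripper_width: 0.428
```

```bash
python3 p.py .649,.075,.061
```

```text
t 7.2 tcp [0.6436 0.0734 0.0751] phi -1.862 w 0.428 F [0.4 0.2 0.8] q [ 0.35  0.53  0.12  0.   -1.17  0.93]
(0.649, 0.075, 0.061) delta [ 1.41  0.48 -0.31] rotx 0 rows 0.4
```

Request:
move_arm(
  delta_pos=[
    [0.7,0.4,-0.3],
    [1.2,0.4,-0.3],
    [1.2,0.4,-0.3],
  ],
  rot=[
    [0,0,0],
    [0,0,0],
    [0,0,0],
  ],
  gripper=[20,20,20],
)

```text
time_s: 7.45
ee_pos: [0.6512, 0.0763, 0.0668]
tcp_rot: [[0.002, 0.958, -0.287], [0.001, -0.287, -0.958], [-1.0, 0.001, -0.001]]
ft_force: [-0.1, 0.5, -1.5]
gripper_width: 0.429
```

Request:
move_arm(
  delta_pos=[
    [0.3,-0.1,0.1],
    [0.5,-0.1,0.1],
    [0.5,-0.1,0.1],
    [0.5,-0.1,0.1],
  ],
  rot=[
    [0,0,0],
    [0,0,0],
    [0,0,0],
    [0,0,0],
  ],
  gripper=[20,20,20,20],
)

```text
time_s: 7.78
ee_pos: [0.6495, 0.0754, 0.0615]
tcp_rot: [[0.001, 0.958, -0.287], [0.0, -0.287, -0.958], [-1.0, 0.001, -0.0]]
ft_force: [-0.2, 0.4, 1.2]
gripper_width: 0.429
```

Request:
move_arm(
  delta_pos=[
    [0,0,0],
    [0,0,0],
    [0,0,0],
    [0,0,0],
    [-4,0,0],
    [-8,0,0],
    [-11,0,0],
    [-11,0,0],
  ],
  rot=[
    [0,0,0],
    [0,0,0],
    [0,0,0],
    [0,0,0],
    [0,0,0],
    [0,0,0],
    [0,0,0],
    [0,0,0],
  ],
  gripper=[60,80,100,100,100,100,100,100],
)

```text
time_s: 8.45
ee_pos: [0.6529, 0.0754, 0.1796]
tcp_rot: [[0.014, 0.958, -0.286], [0.001, -0.286, -0.958], [-1.0, 0.013, -0.005]]
ft_force: [0.5, 0.5, 0.6]
gripper_width: 1.002
```

```bash
python3 p.py .449,0,.17 .449,0,.023
```

```text
t 8.45 tcp [0.6529 0.0754 0.1796] phi -1.861 w 1.002 F [0.5 0.5 0.6] q [ 0.35  0.48  0.3   0.   -1.38  0.93]
(0.449, 0.0, 0.17) delta [  0.67 -17.39  13.06] rotx 0 rows 5.2
(0.449, 0.0, 0.023) delta [ 15.37 -17.58  13.14] rotx 0 rows 6.4
```

Request:
move_arm(
  delta_pos=[
    [0.7,-17.5,13.1],
    [0.7,-17.5,13.1],
    [0.7,-17.5,13.1],
    [0.7,-17.5,13.1],
    [0.7,-17.5,13.1],
    [0.7,-17.5,13.1],
    [0.7,-17.5,13.1],
  ],
  rot=[
    [0,0,0],
    [0,0,0],
    [0,0,0],
    [0,0,0],
    [0,0,0],
    [0,0,0],
    [0,0,0],
  ],
  gripper=[100,100,100,100,100,100,100],
)

```text
time_s: 9.03
ee_pos: [0.4414, -0.001, 0.1645]
tcp_rot: [[0.001, 0.958, -0.287], [0.001, -0.287, -0.958], [-1.0, 0.0, -0.001]]
ft_force: [1.0, -0.1, 1.0]
gripper_width: 1.0
```

```bash
cat > one.py <<'E'
import sys
from h import *
n,x,y=sys.argv[1],float(sys.argv[2]),float(sys.argv[3]); z0=float(sys.argv[4]); cs=sys.argv[5].split(",")
for c in cs:
    im=read_camera(c); cv2.imwrite(f"pics/last_{c}.png",im)
    u=proj(np.array([[x,y,z0+.02]]),c)[0]
    L=[d for d in outline_of(n,c) if np.hypot(*(np.array(d["xy"])-u))<30]
    if L: print(n,c,L[0]["p"],L[0]["mask"].sum(),[np.round(v,4) for v in fit(n,{c:L[0]["mask"]},(x,y,.06),z0=z0,yaw=n=="scoop")])
    else: print(n,c,"none")
E
python3 one.py large_cup .449 0 0 scene; python3 one.py small_cup .649 .075 .006 scene,top;python3 p.py .449,0,.023
python3 -c "
import cv2
cv2.imwrite('pics/c4.png',cv2.resize(cv2.imread('pics/last_scene.png')[110:330,230:470],(600,550)))"
```

```text
large_cup scene 0.55 902 [array([4.499e-01, 3.000e-04]), np.int64(0), np.float64(0.8947)]
small_cup scene 0.84 699 [array([0.6493, 0.0725]), np.int64(0), np.float64(0.9353)]
small_cup top none
t 9.33 tcp [4.449e-01 4.000e-04 1.637e-01] phi -1.861 w 1.004 F [ 0.  -0.9 -0.7] q [ 0.36  0.08 -0.28  0.   -1.21  0.92]
(0.449, 0.0, 0.023) delta [14.07  0.4  -0.09] rotx 0 rows 3.4
```

View pics/c4.png

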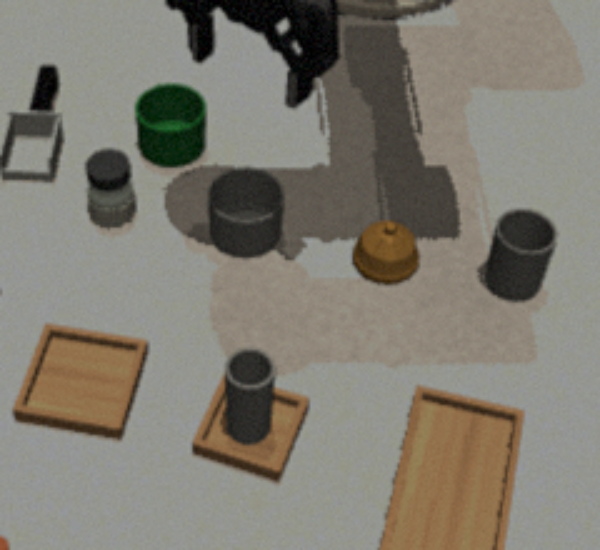

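The small cup stands in its tray (crop 250,400), and the large cup is at (246,212). Grasping the large cup.

Request:
move_arm(
  delta_pos=[
    [4,0.4,-0.1],
    [8,0.4,-0.1],
    [11,0.4,-0.1],
    [13.5,0.4,-0.1],
    [14.5,0.4,-0.1],
    [14.5,0.4,-0.1],
    [14.5,0.4,-0.1],
    [14.5,0.4,-0.1],
    [14.5,0.4,-0.1],
    [14.5,0.4,-0.1],
    [14.5,0.4,-0.1],
  ],
  rot=[
    [0,0,0],
    [0,0,0],
    [0,0,0],
    [0,0,0],
    [0,0,0],
    [0,0,0],
    [0,0,0],
    [0,0,0],
    [0,0,0],
    [0,0,0],
    [0,0,0],
  ],
  gripper=[100,100,100,100,100,100,60,60,60,60,60],
  newtons=50,
)

```text
time_s: 10.25
ee_pos: [0.4496, 0.0002, 0.0201]
tcp_rot: [[0.003, 0.958, -0.286], [0.001, -0.286, -0.958], [-1.0, 0.003, -0.002]]
ft_force: [1.2, 0.7, 3.6]
gripper_width: 0.785
```

Request:
move_arm(
  delta_pos=[
    [-1,0,0],
    [-3,0,0],
    [-6,0,0],
    [-9,0,0],
    [-9,0,0],
  ],
  rot=[
    [0,0,0],
    [0,0,0],
    [0,0,0],
    [0,0,0],
    [0,0,0],
  ],
  gripper=[60,60,60,60,60],
)

```text
time_s: 10.67
ee_pos: [0.4519, 0.0003, 0.1148]
tcp_rot: [[0.011, 0.958, -0.286], [0.002, -0.286, -0.958], [-1.0, 0.01, -0.005]]
ft_force: [1.1, 0.2, -2.3]
gripper_width: 0.785
```

```bash
python3 p.py .647,-.225,.12 .647,-.225,.027
```

```text
t 10.67 tcp [4.519e-01 3.000e-04 1.148e-01] phi -1.86 w 0.785 F [ 1.1  0.2 -2.3] q [ 0.35  0.13 -0.36  0.   -1.07  0.93]
(0.647, -0.225, 0.12) delta [-0.35 25.14 16.02] rotx 0 rows 7.1
(0.647, -0.225, 0.027) delta [ 8.95 25.05 16.06] rotx 0 rows 7.5
```

Request:
move_arm(
  delta_pos=[
    [0,25.1,16.0],
    [0,25.1,16.0],
    [0,25.1,16.0],
    [0,25.1,16.0],
    [0,25.1,16.0],
    [0,25.1,16.0],
    [0,25.1,16.0],
    [0,25.1,16.0],
    [0,25.1,16.0],
    [3,25.1,16.0],
    [5,25.1,16.0],
    [5,25.1,16.0],
  ],
  rot=[
    [0,0,0],
    [0,0,0],
    [0,0,0],
    [0,0,0],
    [0,0,0],
    [0,0,0],
    [0,0,0],
    [0,0,0],
    [0,0,0],
    [0,0,0],
    [0,0,0],
    [0,0,0],
  ],
  gripper=[60,60,60,60,60,60,60,60,60,60,60,60],
)

```text
time_s: 11.67
ee_pos: [0.639, -0.2234, 0.0537]
tcp_rot: [[-0.009, 0.958, -0.287], [0.004, -0.287, -0.958], [-1.0, -0.01, -0.001]]
ft_force: [-1.3, 0.2, -2.2]
gripper_width: 0.785
```

```bash
python3 p.py .647,-.225,.0265
```

```text
t 11.67 tcp [ 0.639  -0.2234  0.0537] phi -1.862 w 0.785 F [-1.3  0.2 -2.2] q [-0.11  0.6   0.19 -0.   -1.17  1.39]
(0.647, -0.225, 0.0265) delta [ 2.71  0.83 -0.08] rotx 0 rows 0.7
```

Request:
move_arm(
  delta_pos=[
    [0.5,0.5,0],
    [1.5,0.5,0],
    [2.0,0.5,0],
    [2.0,0.5,0],
  ],
  rot=[
    [0,0,0],
    [0,0,0],
    [0,0,0],
    [0,0,0],
  ],
  gripper=[60,60,60,60],
)

```text
time_s: 12.0
ee_pos: [0.6471, -0.2264, 0.0381]
tcp_rot: [[-0.001, 0.958, -0.287], [0.001, -0.287, -0.958], [-1.0, -0.001, -0.0]]
ft_force: [0.2, -0.3, -1.6]
gripper_width: 0.79
```

Request:
move_arm(
  delta_pos=[
    [0.5,0,-0.1],
    [0.9,0,-0.1],
    [1.15,0,-0.1],
    [1.15,0,-0.1],
    [1.15,0,-0.1],
  ],
  rot=[
    [0,0,0],
    [0,0,0],
    [0,0,0],
    [0,0,0],
    [0,0,0],
  ],
  gripper=[60,60,60,60,60],
)

```text
time_s: 12.42
ee_pos: [0.6478, -0.2259, 0.0274]
tcp_rot: [[-0.0, 0.958, -0.287], [-0.0, -0.287, -0.958], [-1.0, -0.0, 0.0]]
ft_force: [-0.0, 0.5, -1.7]
gripper_width: 0.785
```

Request:
move_arm(
  delta_pos=[
    [0.15,0,0],
    [0.15,0,0],
    [0.15,0,0],
    [0.15,0,0],
    [0.15,0,0],
    [0.15,0,0],
    [-4,0,0],
    [-8,0,0],
    [-12,0,0],
    [-12,0,0],
  ],
  rot=[
    [0,0,0],
    [0,0,0],
    [0,0,0],
    [0,0,0],
    [0,0,0],
    [0,0,0],
    [0,0,0],
    [0,0,0],
    [0,0,0],
    [0,0,0],
  ],
  gripper=[60,60,90,100,100,100,100,100,100,100],
)

```text
time_s: 13.25
ee_pos: [0.652, -0.2279, 0.1584]
tcp_rot: [[0.016, 0.958, -0.286], [-0.006, -0.286, -0.958], [-1.0, 0.017, 0.001]]
ft_force: [1.0, -0.7, 2.1]
gripper_width: 0.999
```

```bash
python3 p.py .425,.240,.16 .425,.240,.035
```

```text
t 13.25 tcp [ 0.652  -0.2279  0.1584] phi -1.861 w 0.999 F [ 1.  -0.7  2.1] q [-0.11  0.55  0.37  0.   -1.37  1.39]
(0.425, 0.24, 0.16) delta [ -0.81 -35.12 -38.35] rotx 0 rows 12.5
(0.425, 0.24, 0.035) delta [ 11.69 -35.34 -38.36] rotx 0 rows 12.8
```

Request:
move_arm(
  delta_pos=[
    [0,-35.2,-38.4],
    [0,-35.2,-38.4],
    [0,-35.2,-38.4],
    [0,-35.2,-38.4],
    [0,-35.2,-38.4],
    [0,-35.2,-38.4],
    [0,-35.2,-38.4],
    [0,-35.2,-38.4],
    [0,-35.2,-38.4],
    [0,-35.2,-38.4],
    [0,-35.2,-38.4],
    [0,-35.2,-38.4],
  ],
  rot=[
    [0,0,0],
    [0,0,0],
    [0,0,0],
    [0,0,0],
    [0,0,0],
    [0,0,0],
    [0,0,0],
    [0,0,0],
    [0,0,0],
    [0,0,0],
    [0,0,0],
    [0,0,0],
  ],
  gripper=[100,100,100,100,100,100,100,100,100,100,100,100],
)

```text
time_s: 14.25
ee_pos: [0.4287, 0.2257, 0.1478]
tcp_rot: [[0.001, 0.958, -0.287], [0.001, -0.287, -0.958], [-1.0, 0.001, -0.001]]
ft_force: [1.5, -0.4, 0.4]
gripper_width: 0.996
```

```bash
python3 one.py large_cup .647 -.226 .006 top,scene; python3 p.py .425,.240,.035
python3 -c "
import cv2
cv2.imwrite('pics/c5.png',cv2.resize(cv2.imread('pics/last_scene.png')[120:340,140:470],(800,533)))"
```

```text
large_cup top 0.94 1336 [array([ 0.6485, -0.2278]), np.int64(0), np.float64(0.9317)]
large_cup scene 0.77 1105 [array([ 0.649 , -0.2264]), np.int64(0), np.float64(0.9179)]
t 14.45 tcp [0.4294 0.2251 0.1475] phi -1.859 w 1.003 F [ 0.6 -0.4 -0.3] q [ 0.81  0.17 -0.22  0.   -1.18  0.48]
(0.425, 0.24, 0.035) delta [11.25 -0.84 -1.3 ] rotx 0 rows 2.7
```

View pics/c5.png

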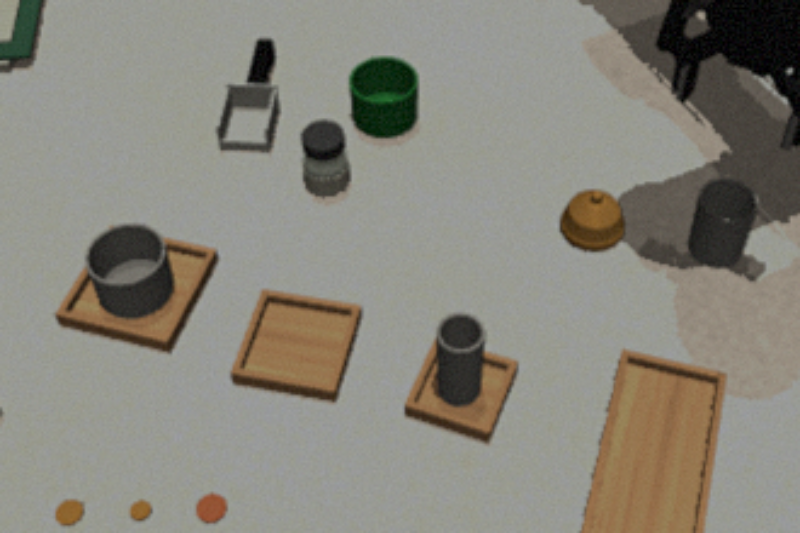

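The large and small cups stand in their trays (crop 130,270 and 460,360). Now the medium cup.

Request:
move_arm(
  delta_pos=[
    [1,-0.8,-1.3],
    [3,-0.8,-1.3],
    [6,-0.8,-1.3],
    [9,-0.8,-1.3],
    [11.2,-0.8,-1.3],
    [11.2,-0.8,-1.3],
    [11.2,-0.8,-1.3],
    [11.2,-0.8,-1.3],
    [11.2,-0.8,-1.3],
    [11.2,-0.8,-1.3],
    [11.2,-0.8,-1.3],
    [11.2,-0.8,-1.3],
  ],
  rot=[
    [0,0,0],
    [0,0,0],
    [0,0,0],
    [0,0,0],
    [0,0,0],
    [0,0,0],
    [0,0,0],
    [0,0,0],
    [0,0,0],
    [0,0,0],
    [0,0,0],
    [0,0,0],
  ],
  gripper=[100,100,100,100,100,100,40,40,40,40,40,40],
)

```text
time_s: 15.45
ee_pos: [0.4274, 0.2396, 0.0376]
tcp_rot: [[0.004, 0.958, -0.286], [0.002, -0.286, -0.958], [-1.0, 0.003, -0.003]]
ft_force: [-0.0, -0.7, 7.0]
gripper_width: 0.583
```

Request:
move_arm(
  delta_pos=[
    [-1,0,0],
    [-3,0,0],
    [-6,0,0],
    [-10,0,0],
    [-10,0,0],
  ],
  rot=[
    [0,0,0],
    [0,0,0],
    [0,0,0],
    [0,0,0],
    [0,0,0],
  ],
  gripper=[40,40,40,40,40],
)

```text
time_s: 15.87
ee_pos: [0.43, 0.2414, 0.144]
tcp_rot: [[0.012, 0.958, -0.285], [0.008, -0.285, -0.958], [-1.0, 0.009, -0.012]]
ft_force: [1.3, 0.5, 0.6]
gripper_width: 0.581
```

```bash
python3 p.py .655,-.069,.14 .655,-.069,.0436
```

```text
t 15.87 tcp [0.43   0.2414 0.144 ] phi -1.86 w 0.581 F [1.3 0.5 0.6] q [ 0.83  0.18 -0.22  0.   -1.16  0.45]
(0.655, -0.069, 0.14) delta [ 0.41 30.42 23.34] rotx 0 rows 9.2
(0.655, -0.069, 0.0436) delta [10.05 30.33 23.45] rotx 0 rows 9.5
```

Request:
move_arm(
  delta_pos=[
    [-1,30.4,23.4],
    [-1,30.4,23.4],
    [-1,30.4,23.4],
    [-1,30.4,23.4],
    [-1,30.4,23.4],
    [-1,30.4,23.4],
    [-1,30.4,23.4],
    [-1,30.4,23.4],
    [-1,30.4,23.4],
    [-1,30.4,23.4],
    [-1,30.4,23.4],
    [2,30.4,23.4],
  ],
  rot=[
    [0,0,0],
    [0,0,0],
    [0,0,0],
    [0,0,0],
    [0,0,0],
    [0,0,0],
    [0,0,0],
    [0,0,0],
    [0,0,0],
    [0,0,0],
    [0,0,0],
    [0,0,0],
  ],
  gripper=[40,40,40,40,40,40,40,40,40,40,40,40],
)

```text
time_s: 16.87
ee_pos: [0.6543, -0.0736, 0.1218]
tcp_rot: [[0.013, 0.958, -0.287], [-0.001, -0.287, -0.958], [-1.0, 0.013, -0.003]]
ft_force: [-0.1, 0.4, -0.1]
gripper_width: 0.589
```

```bash
python3 p.py .655,-.069,.043
```

```text
t 16.87 tcp [ 0.6543 -0.0736  0.1218] phi -1.862 w 0.589 F [-0.1  0.4 -0.1] q [ 0.13  0.51  0.2   0.   -1.25  1.15]
(0.655, -0.069, 0.043) delta [ 7.88 -0.16 -0.44] rotx 0 rows 1.9
```

Request:
move_arm(
  delta_pos=[
    [2,0,-0.3],
    [4,0,-0.3],
    [5.5,0,-0.3],
    [6,0,-0.3],
    [6,0,-0.3],
    [6,0,-0.3],
  ],
  rot=[
    [0,0,0],
    [0,0,0],
    [0,0,0],
    [0,0,0],
    [0,0,0],
    [0,0,0],
  ],
  gripper=[40,40,40,40,40,40],
)

```text
time_s: 17.37
ee_pos: [0.6513, -0.0692, 0.0567]
tcp_rot: [[0.002, 0.958, -0.286], [-0.0, -0.286, -0.958], [-1.0, 0.001, -0.0]]
ft_force: [0.8, -0.6, 0.7]
gripper_width: 0.589
```

```bash
python3 p.py .655,-.069,.043
```

```text
t 17.37 tcp [ 0.6513 -0.0692  0.0567] phi -1.861 w 0.589 F [ 0.8 -0.6  0.7] q [ 0.13  0.55  0.11  0.   -1.13  1.15]
(0.655, -0.069, 0.043) delta [ 1.37  0.34 -0.12] rotx 0 rows 0.3
```

Request:
move_arm(
  delta_pos=[
    [0.6,0.3,-0.1],
    [1.1,0.3,-0.1],
    [1.3,0.3,-0.1],
    [1.3,0.3,-0.1],
    [1.3,0.3,-0.1],
  ],
  rot=[
    [0,0,0],
    [0,0,0],
    [0,0,0],
    [0,0,0],
    [0,0,0],
  ],
  gripper=[40,40,40,40,40],
)

```text
time_s: 17.78
ee_pos: [0.6549, -0.0693, 0.0436]
tcp_rot: [[0.002, 0.958, -0.286], [0.0, -0.286, -0.958], [-1.0, 0.002, -0.001]]
ft_force: [-2.2, 1.8, 4.8]
gripper_width: 0.585
```

Contact with the tray floor (Fz +4.8). Releasing.

Request:
move_arm(
  delta_pos=[
    [0,0,0],
    [0,0,0],
    [0,0,0],
    [0,0,0],
    [-4,0,0],
    [-8,0,0],
    [-10,0,0],
    [-10,0,0],
  ],
  rot=[
    [0,0,0],
    [0,0,0],
    [0,0,0],
    [0,0,0],
    [0,0,0],
    [0,0,0],
    [0,0,0],
    [0,0,0],
  ],
  gripper=[70,90,100,100,100,100,100,100],
)

```text
time_s: 18.45
ee_pos: [0.6572, -0.0701, 0.1492]
tcp_rot: [[0.011, 0.958, -0.286], [-0.001, -0.286, -0.958], [-1.0, 0.011, -0.002]]
ft_force: [1.1, -0.3, 1.4]
gripper_width: 0.998
```

```bash
python3 -c "
from math import *
x,y,a=.3915,-.2345,.281
print(x-.017*cos(a),y-.017*sin(a))"; python3 p.py .375,-.239,.16,-1.290
```

```text
0.37516676376293 -0.2392143816162954
t 18.45 tcp [ 0.6572 -0.0701  0.1492] phi -1.861 w 0.998 F [ 1.1 -0.3  1.4] q [ 0.13  0.5   0.26  0.   -1.32  1.15]
(0.375, -0.239, 0.16, -1.29) delta [ -1.38 -22.19  24.26] rotx -0.571 rows 7.9
```

Request:
move_arm(
  delta_pos=[
    [-1.0,-22.2,24.3],
    [-1.0,-22.2,24.3],
    [-1.0,-22.2,24.3],
    [-1.0,-22.2,24.3],
    [-1.0,-22.2,24.3],
    [-1.0,-22.2,24.3],
    [-1.0,-22.2,24.3],
    [-1.0,-22.2,24.3],
    [-1.0,-22.2,24.3],
    [-1.0,-22.2,24.3],
    [-1.0,-22.2,24.3],
  ],
  rot=[
    [-0.571,0,0],
    [-0.571,0,0],
    [-0.571,0,0],
    [-0.571,0,0],
    [-0.571,0,0],
    [-0.571,0,0],
    [-0.571,0,0],
    [-0.571,0,0],
    [-0.571,0,0],
    [-0.571,0,0],
    [-0.571,0,0],
  ],
  gripper=[100,50,50,50,50,50,50,50,50,50,50],
  newtons=80,
)

```text
time_s: 19.37
ee_pos: [0.3719, -0.2388, 0.1525]
tcp_rot: [[0.001, 0.961, 0.276], [-0.0, 0.276, -0.961], [-1.0, 0.001, 0.0]]
ft_force: [-0.1, -0.2, 0.5]
gripper_width: 0.499
```

```bash
python3 one.py medium_cup .655 -.069 .006 top,scene; python3 p.py .375,-.239,.003,-1.290
python3 -c "
import cv2
cv2.imwrite('pics/c6.png',cv2.resize(cv2.imread('pics/last_scene.png')[80:300,140:470],(800,533)))"
```

```text
medium_cup top 0.65 874 [array([ 0.6522, -0.0692]), np.int64(0), np.float64(0.9189)]
medium_cup scene none
t 19.57 tcp [ 0.3725 -0.2382  0.1521] phi -1.289 w 0.501 F [ 0.9 -0.6 -0. ] q [-0.21  0.08 -0.31 -0.   -1.18  2.06]
(0.375, -0.239, 0.003, -1.29) delta [14.91  0.23  0.15] rotx 0.001 rows 3.6
```

View pics/c6.png

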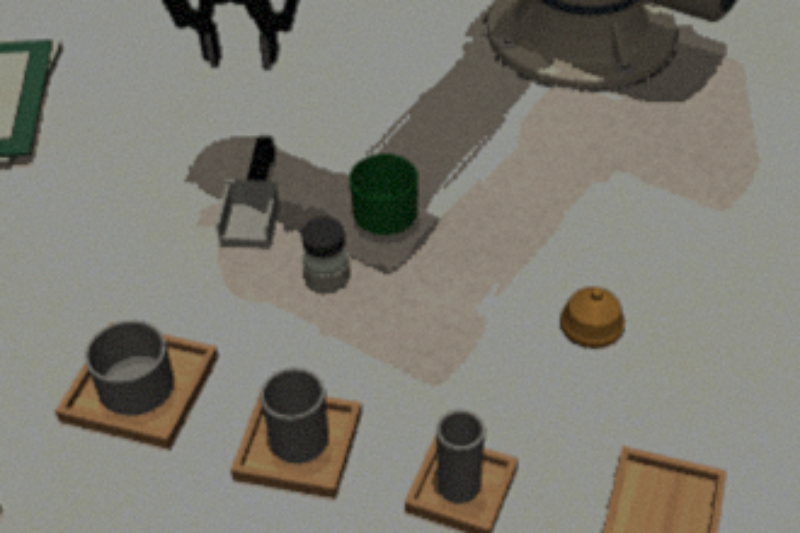

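All three cups stand in their trays (crop 130,370; 295,415; 460,455), and the gripper is above the scoop handle (262,155).

Request:
move_arm(
  delta_pos=[
    [4,0.2,0.1],
    [8,0.2,0.1],
    [11,0.2,0.1],
    [13.5,0.2,0.1],
    [14.7,0.2,0.1],
    [14.7,0.2,0.1],
    [14.7,0.2,0.1],
    [14.7,0.2,0.1],
  ],
  rot=[
    [0,0,0],
    [0,0,0],
    [0,0,0],
    [0,0,0],
    [0,0,0],
    [0,0,0],
    [0,0,0],
    [0,0,0],
  ],
  gripper=[50,50,50,50,50,50,50,50],
)

```text
time_s: 20.23
ee_pos: [0.3752, -0.2392, 0.0063]
tcp_rot: [[0.001, 0.961, 0.277], [-0.001, 0.277, -0.961], [-1.0, 0.001, 0.001]]
ft_force: [-0.1, -0.2, 0.4]
gripper_width: 0.498
```

```bash
python3 p.py .375,-.239,.005,-1.290
```

```text
t 20.23 tcp [ 0.3752 -0.2392  0.0063] phi -1.29 w 0.498 F [-0.1 -0.2  0.4] q [-0.21  0.26 -0.53  0.   -0.78  2.06]
(0.375, -0.239, 0.005, -1.29) delta [ 0.13 -0.01 -0.03] rotx 0.0 rows 0.0
```

Request:
move_arm(
  delta_pos=[
    [0.1,0,0],
    [0.1,0,0],
    [0.1,0,0],
    [0.1,0,0],
    [0.1,0,0],
    [0.1,0,0],
  ],
  rot=[
    [0,0,0],
    [0,0,0],
    [0,0,0],
    [0,0,0],
    [0,0,0],
    [0,0,0],
  ],
  gripper=[0,0,0,0,0,0],
)

```text
time_s: 20.73
ee_pos: [0.3749, -0.2393, 0.0056]
tcp_rot: [[0.002, 0.961, 0.277], [-0.001, 0.277, -0.961], [-1.0, 0.002, 0.001]]
ft_force: [-0.6, 1.8, 6.1]
gripper_width: 0.189
```

Request:
move_arm(
  delta_pos=[
    [-1,0,0],
    [-3,0,0],
    [-6,0,0],
    [-9,0,0],
    [-12,0,0],
    [-15,0,0],
    [-15,0,0],
    [-15,0,0],
  ],
  rot=[
    [0,0,0],
    [0,0,0],
    [0,0,0],
    [0,0,0],
    [0,0,0],
    [0,0,0],
    [0,0,0],
    [0,0,0],
  ],
  gripper=[0,0,0,0,0,0,0,0],
)

```text
time_s: 21.4
ee_pos: [0.375, -0.2393, 0.1563]
tcp_rot: [[0.005, 0.961, 0.276], [-0.001, 0.276, -0.961], [-1.0, 0.004, 0.002]]
ft_force: [-0.8, 0.5, -1.6]
gripper_width: 0.191
```

```bash
python3 p.py .641,.236,.15,-1.506 .45,0,.15,-1.4;  python3 -c "
from h import *
b=read_camera('scene')[30:200,180:330]
cv2.imwrite('pics/c7.png',cv2.resize(b,(450,510)))"
```

```text
t 21.4 tcp [ 0.375  -0.2393  0.1563] phi -1.291 w 0.191 F [-0.8  0.5 -1.6] q [-0.21  0.08 -0.3  -0.   -1.19  2.06]
(0.641, 0.236, 0.15, -1.506) delta [  0.71  38.7  -38.33] rotx 0.215 rows 13.1
(0.45, 0.0, 0.15, -1.4) delta [  0.64  13.82 -20.93] rotx 0.109 rows 6.0
```

View pics/c7.png

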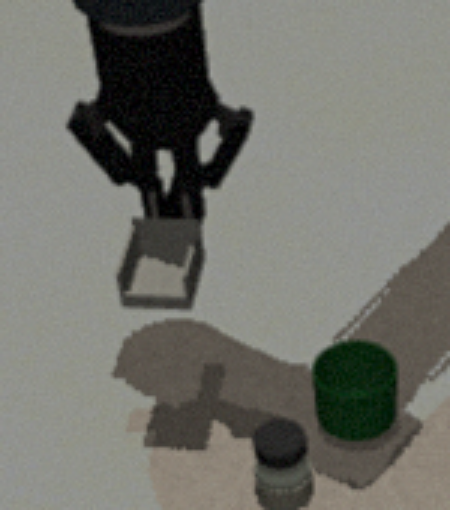

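The scoop is held level by its handle (bowl at crop 160,265). Carrying it over at 0.15 m.

Request:
move_arm(
  delta_pos=[
    [0,2,-2],
    [0,5,-5],
    [0,8,-8],
    [0,11,-11],
    [0,14,-14],
    [0,17,-17],
    [0,20,-20],
    [0,23,-23],
    [0,26,-26],
    [0,29,-29],
    [0,32,-31.7],
    [0,34,-33.7],
  ],
  rot=[
    [0,0,0],
    [0.02,0,0],
    [0.04,0,0],
    [0.06,0,0],
    [0.08,0,0],
    [0.1,0,0],
    [0.12,0,0],
    [0.14,0,0],
    [0.16,0,0],
    [0.18,0,0],
    [0.2,0,0],
    [0.215,0,0],
  ],
  gripper=[0,0,0,0,0,0,0,0,0,0,0,0],
)

```text
time_s: 22.45
ee_pos: [0.6076, 0.1811, 0.152]
tcp_rot: [[-0.003, 0.998, 0.065], [-0.001, 0.065, -0.998], [-1.0, -0.003, 0.001]]
ft_force: [0.9, -0.4, -0.4]
gripper_width: 0.189
```

```bash
python3 p.py .641,.236,.10,-1.506
```

```text
t 22.45 tcp [0.6076 0.1811 0.152 ] phi -1.506 w 0.189 F [ 0.9 -0.4 -0.4] q [ 0.54  0.45  0.2  -0.   -1.32  1.1 ]
(0.641, 0.236, 0.1, -1.506) delta [ 5.18  3.71 -5.27] rotx 0.0 rows 2.0
```

Request:
move_arm(
  delta_pos=[
    [0,1.5,-2.5],
    [0,3.3,-4.5],
    [2,3.3,-4.7],
    [5,3.3,-4.7],
    [7,3.3,-4.7],
    [7,3.3,-4.7],
    [7,3.3,-4.7],
  ],
  rot=[
    [0,0,0],
    [0,0,0],
    [0,0,0],
    [0,0,0],
    [0,0,0],
    [0,0,0],
    [0,0,0],
  ],
  gripper=[0,0,0,0,0,0,0],
)

```text
time_s: 23.03
ee_pos: [0.6361, 0.227, 0.0821]
tcp_rot: [[-0.004, 0.998, 0.065], [-0.003, 0.065, -0.998], [-1.0, -0.005, 0.003]]
ft_force: [0.3, 0.8, -0.6]
gripper_width: 0.19
```

```bash
python3 p.py .641,.236,.012,-1.506; python3 one.py scoop .658 .237 .075 scene;python3 -c "
import cv2
cv2.imwrite('pics/c8.png',cv2.resize(cv2.imread('pics/last_scene.png')[150:380,320:520],(500,575)))"
```

```text
t 23.03 tcp [0.6361 0.227  0.0821] phi -1.506 w 0.19 F [ 0.3  0.8 -0.6] q [ 0.57  0.58  0.22  0.   -1.22  1.06]
(0.641, 0.236, 0.012, -1.506) delta [ 7.    0.58 -0.89] rotx 0.0 rows 1.7
scoop scene 0.69 1383 [array([0.6529, 0.2293]), np.float64(0.0522), np.float64(0.8364)]
```

View pics/c8.png

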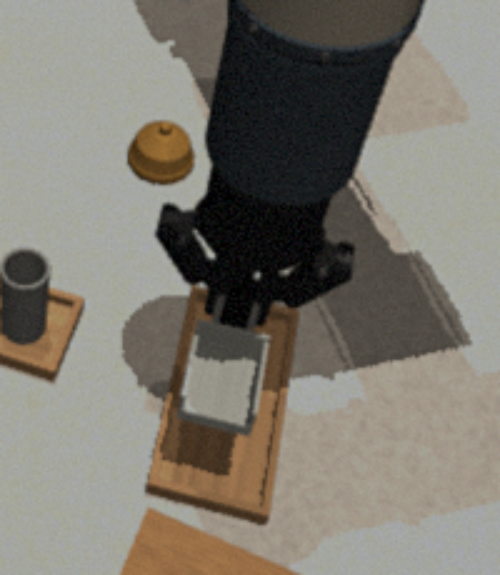

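The scoop hangs level over the oblong tray (bowl at crop 222,390). It still needs about 5 mm in x and 9 mm in y.

Request:
move_arm(
  delta_pos=[
    [0,0.4,-0.8],
    [1.5,0.4,-0.8],
    [3,0.4,-0.8],
    [4.5,0.4,-0.8],
    [5,0.4,-0.8],
    [5,0.4,-0.8],
    [5,0.4,-0.8],
  ],
  rot=[
    [0,0,0],
    [0,0,0],
    [0,0,0],
    [0,0,0],
    [0,0,0],
    [0,0,0],
    [0,0,0],
  ],
  gripper=[0,0,0,0,0,0,0],
)

```text
time_s: 23.72
ee_pos: [0.6416, 0.2365, 0.0357]
tcp_rot: [[0.002, 0.998, 0.065], [0.0, 0.065, -0.998], [-1.0, 0.002, -0.0]]
ft_force: [0.3, 0.8, -0.1]
gripper_width: 0.194
```

```bash
python3 p.py .641,.236,.0115,-1.506
```

```text
t 23.72 tcp [0.6416 0.2365 0.0357] phi -1.505 w 0.194 F [ 0.3  0.8 -0.1] q [ 0.58  0.62  0.18  0.   -1.12  1.05]
(0.641, 0.236, 0.0115, -1.506) delta [ 2.41 -0.07  0.05] rotx 0.001 rows 0.6
```

Request:
move_arm(
  delta_pos=[
    [0.8,0,0],
    [1.5,0,0],
    [2.1,0,0],
    [2.4,0,0],
    [2.4,0,0],
    [2.4,0,0],
  ],
  rot=[
    [0,0,0],
    [0,0,0],
    [0,0,0],
    [0,0,0],
    [0,0,0],
    [0,0,0],
  ],
  gripper=[0,0,0,0,0,0],
)

```text
time_s: 24.22
ee_pos: [0.6408, 0.2362, 0.0117]
tcp_rot: [[0.001, 0.998, 0.066], [-0.0, 0.066, -0.998], [-1.0, 0.001, 0.0]]
ft_force: [-4.3, -0.3, 7.6]
gripper_width: 0.192
```

Request:
move_arm(
  delta_pos=[
    [-0.1,0,0],
    [-0.1,0,0],
    [-0.1,0,0],
    [-0.1,0,0],
    [-1.5,0,0],
    [-4,0,0],
    [-8,0,0],
    [-12,0,0],
    [-16,0,0],
    [-16,0,0],
  ],
  rot=[
    [0,0,0],
    [0,0,0],
    [0,0,0],
    [0,0,0],
    [0,0,0],
    [0,0,0],
    [0,0,0],
    [0,0,0],
    [0,0,0],
    [0,0,0],
  ],
  gripper=[38,38,38,38,38,38,38,38,38,38],
)

```text
time_s: 25.05
ee_pos: [0.645, 0.2369, 0.181]
tcp_rot: [[0.016, 0.998, 0.066], [0.005, 0.066, -0.998], [-1.0, 0.016, -0.004]]
ft_force: [0.9, -0.0, 2.0]
gripper_width: 0.379
```

```bash
python3 p.py .40,.10,.30
```

```text
t 25.05 tcp [0.645  0.2369 0.181 ] phi -1.505 w 0.379 F [ 0.9 -0.   2. ] q [ 0.58  0.54  0.4   0.   -1.42  1.05]
(0.4, 0.1, 0.3) delta [-12.35 -25.15  12.  ] rotx 0 rows 7.3
```

Request:
move_arm(
  delta_pos=[
    [-7,-29.3,-3],
    [-7,-29.3,-3],
    [-7,-29.3,-3],
    [-7,-29.3,-3],
    [-7,-29.3,-3],
    [-7,-29.3,-3],
    [-7,-29.3,-3],
    [-7,-29.3,-3],
    [-7,-29.3,-3],
    [-7,-29.3,-3],
  ],
  rot=[
    [0,0,0],
    [0,0,0],
    [0,0,0],
    [0,0,0],
    [0,0,0],
    [0,0,0],
    [0,0,0],
    [0,0,0],
    [0,0,0],
    [0,0,0],
  ],
  gripper=[38,38,38,38,38,38,38,38,38,38],
)

```text
time_s: 25.88
ee_pos: [0.3464, 0.2472, 0.2407]
tcp_rot: [[0.001, 0.998, 0.067], [0.001, 0.067, -0.998], [-1.0, 0.001, -0.001]]
ft_force: [0.5, 0.2, -0.2]
gripper_width: 0.38
```

```bash
python3 one.py scoop .658 .237 .006 top,scene; python3 one.py jar .467 -.123 0 scene; python3 one.py bell .439 .1286 0 scene; python3 p.py; python3 -c "
import cv2
cv2.imwrite('pics/c9.png',cv2.resize(cv2.imread('pics/last_scene.png')[120:370,140:500],(792,550)))"
```

```text
scoop top 0.87 1446 [array([0.6549, 0.2363]), np.float64(0.0769), np.float64(0.878)]
scoop scene 0.63 1458 [array([0.6596, 0.237 ]), np.float64(0.0749), np.float64(0.9396)]
jar scene 0.72 505 [array([ 0.4681, -0.1231]), np.int64(0), np.float64(0.8405)]
bell scene 0.77 538 [array([0.4412, 0.1291]), np.int64(0), np.float64(0.8777)]
t 26.28 tcp [0.3469 0.2468 0.2399] phi -1.507 w 0.378 F [-0.3 -0.1  1.4] q [ 0.99  0.   -0.16  0.   -1.4   0.65]
```

View pics/c9.png

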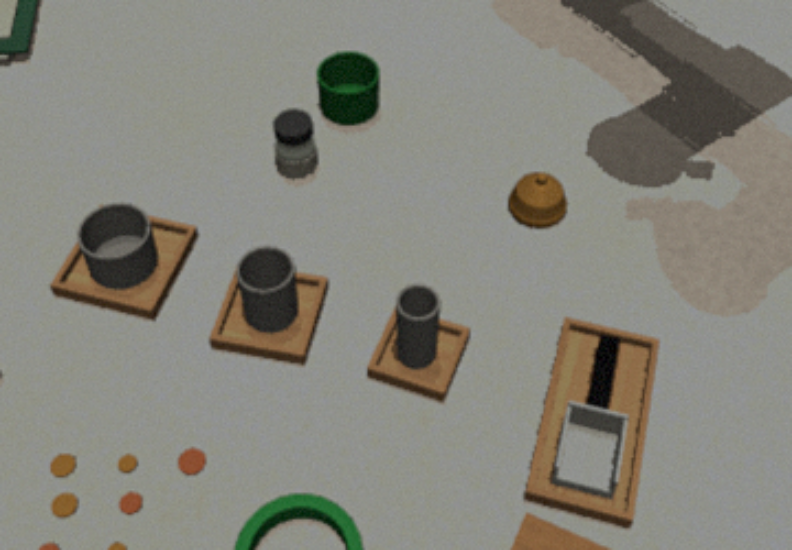

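View pics/last_top.png

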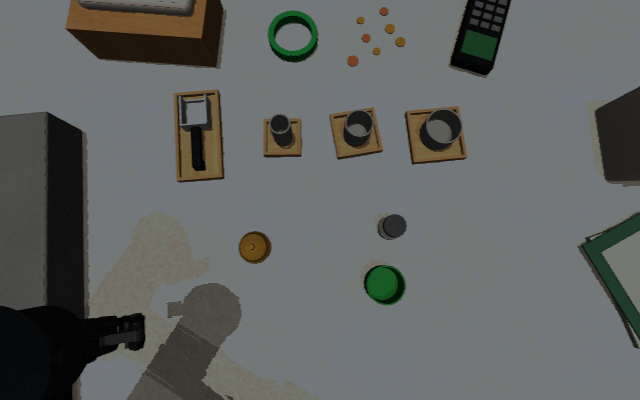

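Both views show the three cups upright in their own trays (top view 281,130; 358,130; 440,130). The scoop lies flat in the oblong tray (195,130), the jar, bell and green cup are unmoved, and the arm is clear. Handing in.

```bash
python3 -c "
from rig import *
print(robot.job_done(), sensors.state()['time_s'])"
```

```text
the job is handed in; nothing more can be done
the job is handed in; nothing more can be done
```

The job is done and handed in at about 26 s. I lifted the small cup out of the large one first and stood it in the small tray. The large and medium cups followed into their own trays, and last I laid the scoop in the oblong tray, bowl away from the robot.

- **Final check:** both cameras showed all three cups upright inside their trays and the scoop lying flat inside the oblong one. The arm was clear and touching nothing.
- **Jar, bell and green cup:** the fitted jar and bell positions were within about 2–3 mm of where they started, which is within measurement error. The green look-alike looked unmoved in both pictures; I did not fit its position.
- **Misses:** after each placing, one network pass failed for two cups: the top camera found no small cup and the scene camera found no medium cup. I confirmed each with the other camera and the pictures.
- **Disagreement:** the two cameras differed by about 5 mm on the scoop's final position along its length. That is within the tray's slack of about 12 mm at each end.

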